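# Lid set onto the tall caddy, outer lid lifted alone

### The job

The lid set (outer lid resting on an inner lid whose wooden knob sticks up through it) goes back on the taller of the two open tea caddies: carry the set as one piece by the knob, lower it gently until the inner lid is fully home in the mouth, and only then let go. Then take the outer lid alone by its rim and lift it right off and clear of the knob, leaving the inner lid undisturbed in the caddy, so that its seating can be seen. Finish while still holding the outer lid level above that caddy; leave both caddies standing where they are and do not disturb the other things.

Things in the scene. Friction and masses are not known exactly. Their poses are not given: they have to be found in the camera images.
- caddy_tall: The taller tea caddy, to be closed: loose upright steel cylinder, open at the top, 60 mm diameter, 100 mm high, about 0.45 kg (0.3 to 0.6). Its top 14 mm is a narrower neck, 52 mm outside and 44 mm inside diameter. Origin: centre of its underside, z up.
- caddy_tall_rim (a point): Centre of the mouth of the taller caddy, at rim height (100 mm above its underside).
- caddy_short: The shorter tea caddy, not to be used: same diameters and neck, 70 mm high, open and loose. Origin: centre of its underside. The two caddies may stand in either order.
- lid_inner: Inner lid, 0.12 kg, 52 mm high: a plug of 40 mm diameter, 16 mm high; a flange of 54 mm diameter from 16 to 20 mm, a stem, and a round wooden knob of 22 mm diameter from 26 to 52 mm height. The plug enters the caddy's mouth (2 mm clearance), the flange rests on the rim: fully home, the origin is 16 mm below the rim. Origin: centre of the plug's underside, z up.
- knob (a point): Middle of the inner lid's knob, 39 mm above the inner lid's origin. The knob passes up through the outer lid and stands 28 mm above the outer lid's top; lifting by it carries both lids.
- lid_outer: Outer lid, steel cap, 0.10 kg: 65 mm outside, 59 mm inside diameter, 20 mm high, open below; its 4 mm top has a 36 mm hole for the knob. It rests loose on the inner lid's flange, rides along when that is lifted, and comes off alone if gripped by its rim, 5 mm wider than the caddy. Origin: centre of its lower edge, z up; at rest 4 mm above the inner lid's origin, 12 mm below the rim when home.
- mug_plain: Bystander: stoneware mug with handle, 81x114x92 mm, standing behind the work. Origin: its underside. Leave it alone.
- canister: Bystander: small steel clip canister, 60x63x64 mm. Origin: its underside. Leave it alone.
- spoon: Bystander: teaspoon lying on the worktop, 130x27x11 mm. Leave it alone.
Things that resemble listed ones, but are neither listed nor needed, are in the scene too. What is shaped like the lid_inner but orange is not meant.

How it is judged:
On the way, in this order (a step that is already met when the one before it is completed fails the run):
1. the lid set is lifted off the worktop as one piece (height (world z) of lid_inner above 0.04 m and z of lid_outer in the frame of lid_inner below 0.01 m and contact force between the fingers and lid_inner above 0.5 N), for 0.1 s.
2. the inner lid is lowered home in the taller caddy while it is still held (z of lid_inner in the frame of caddy_tall between 0.08 and 0.088 m and horizontal distance between lid_inner and caddy_tall below 0.004 m and angle between the z axis of lid_inner and the z axis of caddy_tall, either way round below 0.07 rad and z of lid_outer in the frame of lid_inner below 0.01 m and contact force between the fingers and lid_inner above 0.5 N), for 0.05 s.
3. let go, both lids rest fully home on the taller caddy (z of lid_inner in the frame of caddy_tall between 0.08 and 0.087 m and horizontal distance between lid_inner and caddy_tall below 0.004 m and angle between the z axis of lid_inner and the z axis of caddy_tall, either way round below 0.07 rad and z of lid_outer in the frame of lid_inner below 0.0075 m and contact force between the fingers and lid_inner below 0.1 N), for 0.2 s.
At the end, for the whole second after the job is handed in: Fingers hold the outer lid still, within 17 deg of level and 40 mm of the tall caddy's axis, its lower edge over 50 mm above the inner lid's underside, touching nothing else. Inner lid untouched in the upright tall caddy: within 3 mm of home, 4 mm of centre, 4 deg of square (z of lid_inner in the frame of caddy_tall between 0.08 and 0.087 m and horizontal distance between lid_inner and caddy_tall below 0.004 m and angle between the z axis of lid_inner and the z axis of caddy_tall, either way round below 0.07 rad and z of lid_outer in the frame of lid_inner above 0.05 m and horizontal distance between lid_outer and caddy_tall below 0.04 m and angle between lid_outer's own z axis and vertical below 0.3 rad and contact force between the fingers and lid_outer above 1 N and contact force between each of lid_outer, the arm, the fingers and lid_inner below 0.1 N and contact force between each of lid_outer, the fingers and caddy_tall below 0.1 N and linear speed of lid_outer below 0.03 m/s and linear speed of lid_inner below 0.02 m/s and angle between caddy_tall's own z axis and vertical below 0.05 rad and height (world z) of caddy_tall below 0.004 m); the arm keeps its last pose, push and grip.
It fails at once if the outer lid comes off the inner lid while the inner lid is not home in the taller caddy, or the inner lid is disturbed once the outer is off (z of lid_outer in the frame of lid_inner above 0.012 m and not (z of lid_inner in the frame of caddy_tall between 0.08 and 0.088 m and horizontal distance between lid_inner and caddy_tall below 0.004 m and angle between the z axis of lid_inner and the z axis of caddy_tall, either way round below 0.07 rad)).
It fails at once if the taller caddy is shoved more than 30 mm, lifted or tipped (distance of caddy_tall from where it was at the start of the episode above 0.03 m or height (world z) of caddy_tall above 0.012 m or angle between caddy_tall's own z axis and vertical above 0.25 rad).
It fails at once if the shorter caddy, mug, canister or teaspoon is disturbed (moved more than 20 mm) (distance of any of caddy_short, mug_plain, canister, spoon from where it was at the start of the episode above 0.02 m).
It also fails if it takes over 54 s, if anything falls off the work surface, if the arm or the gripper's body presses on something with over 40 N, if the wrist force passes 120 N, or if a joint passes its speed limit or range.

### The arm

A 6-joint arm with a two-finger parallel gripper is mounted at the origin on a cart in front of the work surface, level with it; the furniture and walls round the work are solid. World frame = base frame: x ahead of the robot, y to its left, z up, the work surface at z = 0. Lengths are in m, angles in rad, forces in N, time in s.
With the tool pointing down it reaches from about 0.375 to 0.975 m from the base axis. Payload 3.8 kg.
Tool frame: the origin (TCP) lies midway between the tips of the shut fingers; the grasp point (between the pads) lies 19 mm behind it; z points along the fingers, y is the line along which they close (so a half turn about z gives the same grasp; the last joint's range is limited). The gripper opens to 85 mm and grips with 20 to 120 N. Pads are 22 mm wide; open, the fingers measure 114 mm over their backs; the gripper's body (76 mm by 85 mm) begins 54 mm behind the grasp point. The pads swing forward as they close: fully open they stand 13 mm farther back than shut.
Start: joints at [-1.32, 0.264, 1.604, -0, 1.274, -0.037], TCP at [0.192, -0.647, 0.231] pointing down, gripper open.
Joint ranges: [-2.63, 2.63], [-0.94, 2.18], [0.31, 2.57], [-1.31, 4.45], [0, 2.66], [-2.55, 2.55]. Speed limits (rad/s): [2.57, 2.57, 3.14, 3.14, 3.14, 3.14].

### API

Orientations are given as a rotation vector (axis times angle).
In Python, from workcell import status, read_camera, workorder, masks_of gives the robot as it stands.
- The arm moves only by the tool drive_tool, never from a script. Its argument "rows" is a list of rows, each a list of 7 numbers: the turn, a rotation vector about the tool's x, y, z in degrees, then the shift along the tool's x, y, z in m, then the opening, from 0 (shut) to 1 (fully open). In form: [[ax, ay, az, tx, ty, tz, claw], ...]. A call has 1 to 8 rows; each row shifts and turns the commanded pose from where the row before left it, along the tool's axes as they then stand; what a row does not reach is not made up. A row lasts 1/12 s, in which the tool goes at most 41.7 mm and 7.16 degrees, less where a joint would pass 70% of its speed; a pose out of reach is approached as far as the arm can. A call is refused whole if a number of a shift passes 0.0417 or a number of a turn 7.16, either way. A call with a gripper value outside its range is refused whole. The fingers move at their own pace and stop on an object; "force" is the grip in N (left out, the last holds). Time passes only in rows, so rows that do not move let the fingers close. It gives the time, the measured TCP pose, the force, the opening and the grip force at its end, in the units of the state.
- status.read_state(): the state, without advancing time (a new reading comes with each control period).
- read_camera(name): name is "side" or "top" or "wrist"; returns a dict with "color" (480x640x3 uint8, red, green, blue), "intrinsics" (3x3 intrinsics, pixels), "world_from_camera" (4x4, takes a point from camera to world coordinates); the wrist camera has in their place "mount" (4x4, takes a point from camera to tool coordinates, whose origin is the TCP and whose axes are the flange's). Camera axes: x right, y up, looking along -z (the intrinsics and any distortion apply to the point x, -y, -z); pixel columns grow to the right and rows downward; lengths in m; the calibration is good to about 2 mm. The wrist camera is an equidistant fisheye: a pixel r from the principal point sees the ray r / f radians off the axis. A picture is of the moment at which its call begins: read the wrist's pose just before it. There is no depth.
- workorder.finish_job(): hands the job in; it is judged then, once.
Trained networks look in a picture, given as the dict that the camera call returned (one of the last four; its "shot" number tells which), for a name from the list of things; names that differ only in an ending like _2 or _b are one class to them, and where a whole thing is asked for, a point or a joint stands for the part that bears it (a point fixed in the world has none). Each returns a list of dicts, best first, with "score" (0 to 1); they miss things now and then, are a little off and sometimes report something else, mostly with a low value. They report only what shows in the picture. A call takes as long as a camera call. They do not tell look-alikes from the thing itself.
- masks_of(picture, name): "mask" (480x640 bool, what is visible of it) and "bbox" ([left, top, right, bottom] in pixels, round what is visible of it).
The state is a dict: "time": time; "q": joint angles; "joint_vel": joint speeds; "joint_torque": joint torques, N m; "tool_pos": TCP position; "tcp_rot": TCP orientation; "wrist_force": force on the tool from outside, world axes, zero at the start; "torque": the same for the moment, N m; "width": opening from 0.0 (shut) to 1.0 (fully open); "grip_force": force on a finger pad.
Only numpy, scipy, OpenCV 4.12 (cv2) and the standard library are available. Lean on these libraries where they do the work, as an engineer would, in place of code of your own. Each camera call takes 0.05 s, during which the arm holds its last target. There are 200 camera calls.

## Working session

There is one attempt and no reset: what is moved stays moved. The work goes in short steps, Python scripts to look and compute and a tool call to move; the robot and the scene stay as the last step left them, time stands still between calls to the robot, and variables do not carry over. Pictures are saved under pics/ and viewed, at most 10 in all, crops included, and the job is handed in when it is done.

Besides the shell and the picture viewer there is one more tool, called after "Emit:" in YAML: its name, and indented under it one key for each argument. drive_tool: Moves the arm, as the interface text tells. Its arguments: {"type":"object","properties":{"rows":{"type":"array"},"force":{"type":"number"}},"required":["rows"]}

```bash
ls; mkdir -p pics; cat > h.py <<'E'
import numpy as np, cv2
from workcell import status, read_camera, workorder, masks_of
def save(p,n): cv2.imwrite('pics/'+n+'.png', cv2.cvtColor(p['color'],cv2.COLOR_RGB2BGR))
E
python3 - <<'E'
from h import *
print(status.read_state())
for c in ('side','top'):
    p=read_camera(c); save(p,c+'0')
    print(c,p['intrinsics'].tolist() if hasattr(p['intrinsics'],'tolist') else p['intrinsics'],np.round(p['world_from_camera'],4).tolist(),[k for k in p])
    for n in ('caddy_tall','caddy_short','lid_inner','lid_outer','knob','mug_plain','canister','spoon'):
        for d in masks_of(p,n): print(n,round(d['score'],2),d['bbox'],int(d['mask'].sum()))
E
```

```text
pics
{'time': 0.0, 'q': array([-1.31991181e+00,  2.64755663e-01,  1.60539610e+00,  1.67548680e-06,
        1.27370515e+00, -3.68984776e-02]), 'joint_vel': array([ 6.12110391e-04,  9.72021490e-05, -3.23286551e-05, -1.43156360e-04,
        4.17922128e-05, -1.06015364e-03]), 'joint_torque': array([-2.47629441e-04, -5.15113342e+01, -3.67320693e+01, -7.91535695e-05,
        1.31642295e-02, -1.32959798e-05]), 'tool_pos': array([ 0.19139817, -0.64651969,  0.22994841]), 'tcp_rot': array([-3.10689763e+00, -4.50166538e-01,  3.77044711e-04]), 'wrist_force': array([ 0.00960428, -0.15665131, -0.14488347]), 'torque': array([-0.05892128,  0.00934281, -0.04435288]), 'grip_force': 0.0, 'width': 1.003349543819331}
side [[453.034054268408, 0.0, 316.47430204867845], [0.0, 453.034054268408, 238.63187627572373], [0.0, 0.0, 1.0]] [[-0.9856, 0.0983, -0.1373, 0.4171], [-0.1688, -0.5509, 0.8173, 0.5987], [0.0047, 0.8288, 0.5596, 0.6201], [0.0, 0.0, 0.0, 1.0]] ['color', 'intrinsics', 'world_from_camera', 'shot']
caddy_tall 0.62 [325.4, 193.1, 356.6, 242.7] 1067
caddy_short 0.66 [341.1, 243.2, 369.8, 286.7] 973
[... 525 characters left out ...]
 0.0446, -0.0121, -0.1782], [-0.0017, 0.2261, 0.9741, 0.957], [0.0, 0.0, 0.0, 1.0]] ['color', 'intrinsics', 'world_from_camera', 'shot']
caddy_tall 0.85 [373.7, 235.3, 406.4, 271.4] 903
caddy_short 0.57 [300.6, 257.1, 332.6, 291.2] 712
lid_inner 0.94 [224.4, 273.3, 251.6, 291.8] 503
lid_inner 0.78 [187.4, 245.2, 201.8, 262.7] 213
lid_inner 0.31 [180.5, 236.0, 210.6, 269.3] 550
lid_outer 0.66 [180.7, 237.5, 211.2, 268.1] 517
knob 0.73 [224.3, 274.1, 251.0, 294.9] 433
knob 0.67 [187.9, 245.0, 199.5, 263.2] 185
mug_plain 0.67 [374.2, 238.4, 410.6, 275.7] 928
mug_plain 0.56 [355.2, 168.1, 394.1, 223.1] 1665
canister 0.74 [419.8, 203.3, 455.6, 232.9] 780
spoon 0.6 [430.9, 261.8, 468.0, 321.2] 333
```

```bash
python3 - <<'E'
from h import *
a=cv2.imread('pics/side0.png')[150:400,240:480]; b=cv2.imread('pics/top0.png')[140:340,160:480]
cv2.imwrite('pics/c1.png',np.hstack([cv2.resize(a,(400,417),interpolation=3),cv2.resize(b,(400,250),interpolation=3) if 0 else np.vstack([cv2.resize(b,(400,250),interpolation=3),np.zeros((167,400,3),np.uint8)])]))
E
```

```text
(no output)
```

View pics/side0.png

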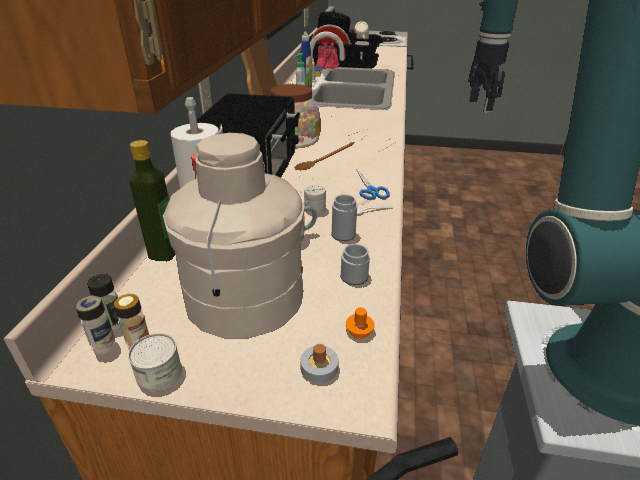

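View pics/top0.png

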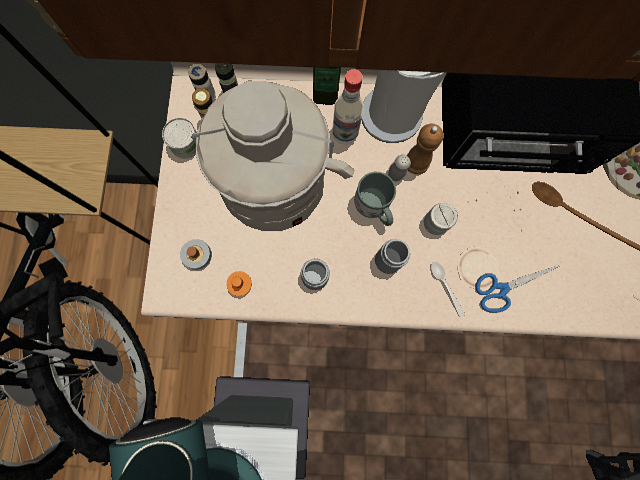

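Side view: the lid set with its wooden knob is at (319,363), the orange decoy at (361,324), the short caddy at (355,264) and the tall caddy at (344,217). In the top view the lid set is at (195,255), the short caddy at (315,275) and the tall caddy at (391,256). The mug is at (375,195) and the canister at (440,220). Next I triangulate by fitting silhouettes.

```bash
cat >> h.py <<'E'
from scipy.optimize import least_squares
from scipy.spatial.transform import Rotation as R
def wrist_T(p,s):
    T=np.eye(4); T[:3,:3]=R.from_rotvec(s['tcp_rot']).as_matrix(); T[:3,3]=s['tool_pos']
    return T@p['mount']
def proj(p,X,T=None):
    fish=T is not None
    T=p['world_from_camera'] if T is None else T
    c=(np.asarray(X)-T[:3,3])@T[:3,:3]; c=c*[1,-1,-1]; K=p['intrinsics']
    if fish:
        r=np.linalg.norm(c[:,:2],axis=1); th=np.arctan2(r,c[:,2]); u=c[:,:2]*(th/np.maximum(r,1e-12))[:,None]
    else: u=c[:,:2]/c[:,2:]
    return u*[K[0][0],K[1][1]]+[K[0][2],K[1][2]]
A=np.linspace(0,2*np.pi,60)
def rings(pos,spec): # spec: list of (radius,z)
    return np.vstack([np.c_[pos[0]+r*np.cos(A),pos[1]+r*np.sin(A),pos[2]+z+0*A] for r,z in spec])
def sil(p,pos,spec,T=None):
    h=cv2.convexHull(proj(p,rings(pos,spec),T).astype(np.float32)); m=cv2.moments(h)
    return np.array([m['m10']/m['m00'],m['m01']/m['m00']]),m['m00']
def cen(m): v,u=np.nonzero(m); return np.array([u.mean()+.0,v.mean()+.0]),len(u)
def fit(obs,spec,x0): # obs: (pic,mask-centroid,T)
    f=lambda x:np.concatenate([sil(p,x,spec,T)[0]-c for p,c,T in obs])
    r=least_squares(f,x0,x_scale=.01,diff_step=1e-4); return r.x,r.fun
TALL=[(.03,0),(.03,.086),(.026,.1)]; SHORT=[(.03,0),(.03,.056),(.026,.07)]
OUTER=[(.0325,0),(.0325,.02)]; KNOBV=[(.011,.024),(.011,.052)]
def brown(p,box):
    h=cv2.cvtColor(p['color'],cv2.COLOR_RGB2HSV); m=(h[...,0]<16)&(h[...,1]>110)&(h[...,2]>40)
    l,t,r,b=[int(v) for v in box]; o=np.zeros_like(m); o[t-3:b+4,l-3:r+4]=m[t-3:b+4,l-3:r+4]
    n,lab,st,_=cv2.connectedComponentsWithStats(o.astype(np.uint8)); return lab==1+np.argmax(st[1:,4])
E
python3 - <<'E'
from h import *
P={c:read_camera(c) for c in ('side','top')}
obs={k:[] for k in('tall','short','knob')}; ar={k:[] for k in obs}
near={'tall':{'side':(344,217),'top':(391,256)},'short':{'side':(355,264),'top':(315,275)},'knob':{'side':(319,356),'top':(194,253)}}
for c,p in P.items():
    for k,n in (('tall','caddy_tall'),('short','caddy_short'),('knob','lid_inner')):
        ds=masks_of(p,n)
        d=min(ds,key=lambda d:np.linalg.norm(cen(d['mask'])[0]-near[k][c])+ (d['mask'].sum()>450)*(k=='knob')*50)
        m=d['mask'] if k!='knob' else brown(p,d['bbox'])
        g,a=cen(m); obs[k].append((p,g,None)); ar[k].append(a); print(c,k,g.round(1),a)
for k,s,x0 in (('tall',TALL,(.5,-.35,0)),('short',SHORT,(.5,-.2,0)),('knob',KNOBV,(.5,.1,0))):
    x,f=fit(obs[k],s,x0); print(k,x.round(4),f.round(2),[round(sil(o[0],x,s)[1]) for o in obs[k]],ar[k])
E
```

```text
side tall [343.8 217.7] 1040
side short [354.6 264.2] 1042
side knob [319.2 353. ] 214
top tall [392.1 256.1] 929
top short [314.6 273.8] 727
top knob [192.4 252. ] 105
tall [ 0.5083 -0.341  -0.0028] [-0.11 -0.03 -0.01  0.1 ] [1083, 913] [1040, 929]
short [ 0.465  -0.1793 -0.0018] [-0.21 -0.06 -0.02  0.22] [1054, 717] [1042, 727]
knob [ 4.985e-01  8.420e-02 -2.000e-04] [-0.42 -0.1  -0.03  0.54] [256, 126] [214, 105]
```

Emit:
drive_tool:
  rows:
    - [0,0,5.5,0,0,-0.01,1]
    - [0,0,5.5,0,0,-0.01,1]
    - [0,0,5.49,0,0,-0.01,1]
    - [0,0,0,0.015,-0.015,-0.01,1]
    - [0,0,0,0.022,-0.026,0,1]
    - [0,0,0,0.022,-0.026,0,1]
    - [0,0,0,0.022,-0.026,0,1]
    - [0,0,0,0.022,-0.026,0,1]
  force: 40

```text
time: 1.97
tool_pos: [0.2952, -0.5271, 0.2715]
tcp_rot: [3.141, -0.001, 0.0]
wrist_force: [0.1, -0.4, -0.1]
width: 1.003
grip_force: 0.0
```

Emit:
drive_tool:
  rows:
    - [0,0,0,0.022,-0.026,0,1]
    - [0,0,0,0.022,-0.026,0,1]
    - [0,0,0,0.022,-0.026,0,1]
    - [0,0,0,0.022,-0.026,0,1]
    - [0,0,0,0.022,-0.026,0,1]
    - [0,0,0,0.022,-0.026,0,1]
    - [0,0,0,0.01,-0.013,0,1]
    - [0,0,0,0,0,0,1]

```text
time: 2.63
tool_pos: [0.4387, -0.3563, 0.2715]
tcp_rot: [-3.141, -0.006, -0.002]
wrist_force: [-0.4, -0.1, -0.6]
width: 1.001
grip_force: 0.0
```

```bash
python3 - <<'E'
from h import *
s=status.read_state(); p=read_camera('wrist'); save(p,'w1'); T=wrist_T(p,s)
print(s['time'],s['tool_pos'],s['tcp_rot'],p['mount'].round(4).tolist(),np.array(p['intrinsics']).tolist())
print(proj(p,[[.508,-.341,.1],[.508,-.341,0],[.465,-.179,0.07]],T))
for n in ('caddy_tall','mug_plain','canister','spoon'):
    for d in masks_of(p,n): print(n,round(d['score'],2),d['bbox'],cen(d['mask']))
print(sil(p,(.508,-.341,0),TALL,T))
np.save('w1.npy',T)
E
```

```text
2.6333 [ 0.43867158 -0.35633791  0.27149631] [-3.14059093e+00 -6.10595122e-03 -1.84259598e-03] [[-0.0, 0.9478, 0.319, 0.081], [1.0, -0.0002, 0.0005, 0.0009], [0.0005, 0.319, -0.9478, -0.1429], [0.0, 0.0, 0.0, 1.0]] [[371.64829954431775, 0.0, 316.71828683957125], [0.0, 371.64829954431775, 237.2249865371418], [0.0, 0.0, 1.0]]
[[297.97254578 130.6294698 ]
 [302.61297344 127.32985301]
 [140.79918818 179.29712933]]
caddy_tall 0.61 [269.5, 96.4, 336.4, 168.0] (array([300.18545349, 130.74500145]), 3451)
caddy_tall 0.57 [377.7, 13.2, 444.6, 73.5] (array([409.24805235,  44.72109691]), 3209)
mug_plain 0.84 [209.4, 0.0, 303.2, 61.1] (array([262.77759244,  21.85015291]), 3597)
canister 0.88 [376.0, 13.4, 445.4, 74.8] (array([409.43553362,  44.5293029 ]), 3242)
canister 0.62 [266.9, 99.8, 333.4, 165.2] (array([299.82641615, 130.59871004]), 3566)
spoon 0.86 [386.1, 132.5, 439.5, 229.1] (array([411.78668684, 171.8419062 ]), 1322)
(array([298.94232288, 129.93917887]), 3625.05782205984)
```

View pics/w1.png

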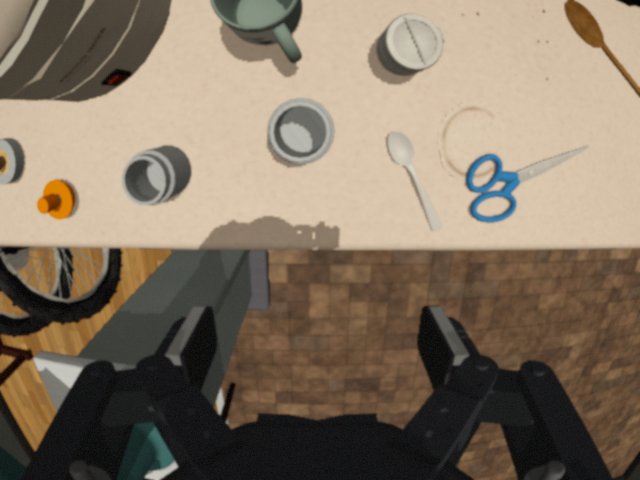

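The tall caddy is at (300,131), about 1 px from the prediction, with the mug handle at (287,45) ahead of it. Before going near the crock I'll estimate how much room it takes up.

```bash
python3 - <<'E'
from h import *
P={c:read_camera(c) for c in ('side','top')}
def ray(p,u):
    T=p['world_from_camera'];K=np.array(p['intrinsics']); d=T[:3,:3]@(np.array([1,-1,-1])*np.r_[(u[0]-K[0,2])/K[0,0],(u[1]-K[1,2])/K[1,1],1]); return T[:3,3],d
def tri(a,b):
    (o1,d1),(o2,d2)=ray(P['side'],a),ray(P['top'],b); t=np.linalg.lstsq(np.c_[d1,-d2],o2-o1,rcond=None)[0]; return ((o1+t[0]*d1+o2+t[1]*d2)/2).round(3)
print('crocktop',tri((228,142),(255,110)))
for u in((303,292),(183,305),(245,328)):
    o,d=ray(P['side'],u); print('ground',(o-d*o[2]/d[2]).round(3))
for u in((197,150),(262,190),(329,150)):
    o,d=ray(P['top'],u); t=(.2-o[2])/d[2]; print('belly z.2',(o+d*t).round(3))
# combined tall fit
T=np.load('w1.npy'); 
w=read_camera('wrist')
g=[(P['side'],np.array([343.8,217.7]),None),(P['top'],np.array([392.1,256.1]),None),(w,np.array([300.,130.7]),T)]
print(fit(g,TALL,(.508,-.341,0)))
E
```

```text
crocktop [ 0.678 -0.074  0.334]
ground [ 0.563 -0.106  0.   ]
ground [ 0.793 -0.026  0.   ]
ground [0.651 0.014 0.   ]
belly z.2 [0.664 0.05  0.2  ]
belly z.2 [ 0.591 -0.076  0.2  ]
belly z.2 [ 0.675 -0.196  0.2  ]
(array([ 0.50746102, -0.34165724, -0.00308736]), array([ 0.20423116, -0.06292708,  0.28313889,  0.51600705, -0.15035819,
       -0.28541064]))
```

Emit:
drive_tool:
  rows:
    - [0,0,0,-0.009,-0.02,0,1]
    - [0,0,0,-0.009,-0.036,0,1]
    - [0,0,0,0,-0.036,0,1]
    - [0,0,0,0,-0.036,0,1]
    - [0,0,0,0,-0.036,0,1]
    - [0,0,0,0,-0.036,0,1]
    - [0,0,0,0,-0.036,0,1]
    - [0,0,0,0,-0.036,0,1]

```text
time: 3.7
tool_pos: [0.4181, -0.0863, 0.2715]
tcp_rot: [3.141, -0.003, 0.001]
wrist_force: [0.5, 0.6, -0.2]
width: 1.001
grip_force: 0.0
```

Emit:
drive_tool:
  rows:
    - [0,0,0,0,-0.036,0,1]
    - [0,0,0,0,-0.036,0,1]
    - [0,0,0,0,-0.036,0,1]
    - [0,0,0,0,-0.036,0,1]
    - [0,0,0,0.01,-0.03,0.01,1]
    - [0,0,0,0.03,-0.01,0.02,1]
    - [0,0,0,0.02,0,0.02,1]
    - [0,0,0,0,0,0,1]

```text
time: 4.37
tool_pos: [0.4791, 0.0969, 0.2172]
tcp_rot: [3.141, 0.001, -0.007]
wrist_force: [-0.7, -0.2, -0.3]
width: 1.002
grip_force: 0.0
```

```bash
cat > look.py <<'E'
from h import *
import sys
def lid(name):
    s=status.read_state(); p=read_camera('wrist'); T=wrist_T(p,s); save(p,name); np.save(name+'.npy',T)
    print(s['time'],s['tool_pos'].round(4),s['tcp_rot'].round(4))
    for n in ('lid_inner','lid_outer'):
        for d in masks_of(p,n): print(n,round(d['score'],2),d['bbox'],cen(d['mask'])[0].round(1),d['mask'].sum())
    return s,p,T
E
python3 - <<'E'
from look import *
s,p,T=lid('w2')
for z in (0,.002): print(sil(p,(.4985,.0842,z),KNOBV,T),sil(p,(.4985,.0842,z+.004),OUTER,T))
E
```

```text
4.3667 [0.4791 0.0969 0.2172] [ 3.1405e+00  1.5000e-03 -7.3000e-03]
lid_inner 0.64 [313.3, 165.5, 351.3, 202.9] [330.7 183.5] 1170
lid_inner 0.63 [404.0, 216.9, 454.7, 268.2] [429.  243.1] 2068
lid_inner 0.45 [293.7, 147.0, 366.1, 218.4] [330.1 182.1] 2531
lid_outer 0.6 [292.0, 151.5, 366.4, 218.7] [330.5 182.7] 2654
(array([330.25051133, 186.6707073 ]), 637.4539213450626) (array([329.32919564, 181.74000303]), 3934.799384347629)
(array([330.33327619, 187.11330483]), 645.9721030867659) (array([329.40068231, 182.12098496]), 3979.7550470714923)
```

View pics/w2.png

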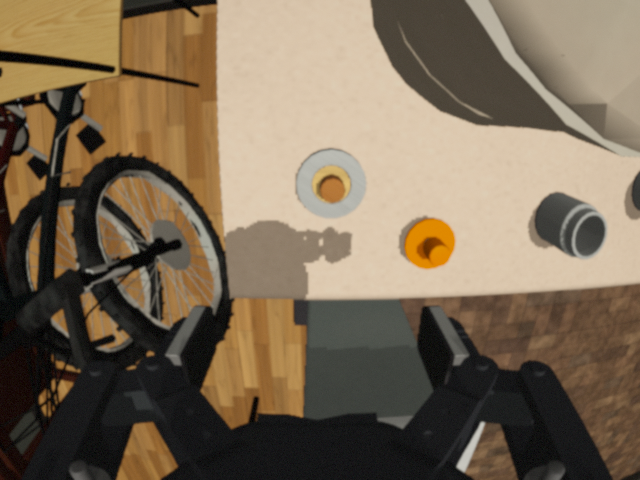

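The lid set is at (330,182), within 1 px of the prediction, and the decoy is at (430,243). I'll descend over the knob.

Emit:
drive_tool:
  rows:
    - [0,0,0,0.01,0.007,0.02,1]
    - [0,0,0,0.01,0.006,0.03,1]
    - [0,0,0,0,0,0.03,1]
    - [0,0,0,0,0,0.03,1]
    - [0,0,0,0,0,0.025,1]
    - [0,0,0,0,0,0.01,1]
    - [0,0,0,0,0,0,1]
    - [0,0,0,0,0,0,1]

```text
time: 5.18
tool_pos: [0.4991, 0.0834, 0.0775]
tcp_rot: [-3.141, 0.001, -0.002]
wrist_force: [0.3, -0.4, -0.1]
width: 0.998
grip_force: 0.0
```

```bash
python3 - <<'E'
from look import *
s,p,T=lid('w3')
print(sil(p,(.4985,.0835,0),KNOBV,T),sil(p,(.4985,.0835,.004),OUTER,T))
m=brown(p,(250,150,400,350)); print(cen(m))
h=cv2.convexHull(proj(p,rings((.4985,.0835,0),[(.011,.052)]),T).astype(np.float32)); print(cv2.minAreaRect(h)[:2])
v,u=np.nonzero(m); print(u.min(),u.max(),v.min(),v.max())
E
```

```text
5.1833 [0.4991 0.0834 0.0775] [-3.1414e+00  1.3000e-03 -1.8000e-03]
lid_inner 0.9 [445.3, 303.8, 500.0, 359.1] [476.3 325.5] 1653
lid_inner 0.76 [287.3, 230.9, 347.6, 304.9] [316.2 266.8] 3208
lid_outer 0.85 [256.5, 201.4, 372.5, 315.4] [316.2 253.5] 6505
(array([314.98704168, 274.75234793]), 2083.8492854982615) (array([315.21017743, 256.54141631]), 9945.224020387745)
(array([316.10883558, 277.11176126]), 1709)
((314.88177490234375, 283.74200439453125), (43.71466064453125, 39.303260803222656))
295 337 250 302
```

View pics/w3.png

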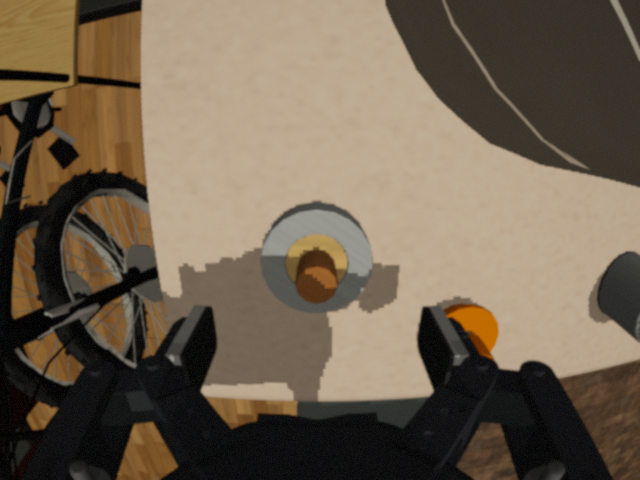

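Emit:
drive_tool:
  rows:
    - [0,0,0,0,0,0.015,1]
    - [0,0,0,0,0,0.02,1]
    - [0,0,0,0,0,0.0145,1]
    - [0,0,0,0,0,0,1]
    - [0,0,0,0,0,0,0.6]
    - [0,0,0,0,0,0,0.45]
    - [0,0,0,0,0,0,0.35]
    - [0,0,0,0,0,0,0.3]
  force: 40

```text
time: 6.0
tool_pos: [0.4999, 0.084, 0.0283]
tcp_rot: [-3.141, -0.0, -0.004]
wrist_force: [0.1, -0.6, -1.6]
width: 0.452
grip_force: 0.0
```

Emit:
drive_tool:
  rows:
    - [0,0,0,0,0,0,0.2]
    - [0,0,0,0,0,0,0.1]
    - [0,0,0,0,0,0,0]
    - [0,0,0,0,0,0,0]
    - [0,0,0,0,0,0,0]

```text
time: 6.42
tool_pos: [0.4994, 0.0838, 0.0279]
tcp_rot: [-3.142, -0.0, -0.002]
wrist_force: [-1.0, -0.5, 6.4]
width: 0.239
grip_force: 39.2
```

Emit:
drive_tool:
  rows:
    - [0,0,0,0,0,-0.005,0]
    - [0,0,0,0,0,-0.01,0]
    - [0,0,0,0,0,-0.015,0]
    - [0,0,0,0,0,-0.02,0]
    - [0,0,0,0,0,-0.02,0]
    - [0,0,0,0,0,-0.02,0]
    - [0,0,0,0,0,-0.01,0]
    - [0,0,0,0,0,0,0]

```text
time: 7.08
tool_pos: [0.5008, 0.0841, 0.13]
tcp_rot: [-3.141, -0.0, -0.009]
wrist_force: [0.3, 0.4, -1.4]
width: 0.238
grip_force: 39.5
```

```bash
python3 - <<'E'
from look import *
s,p,T=lid('w4'); print(s['wrist_force'])
x,y,z=s['tool_pos']
print(sil(p,(x,y,z-.0275),KNOBV,T),sil(p,(x,y,z-.0235),OUTER,T))
save(p,'w4'); q=read_camera('side'); save(q,'s4')
a=cv2.imread('pics/w4.png')[120:440,160:480]; b=cv2.resize(cv2.imread('pics/s4.png')[240:400,230:390],(320,320),interpolation=3); cv2.imwrite('pics/c4.png',np.hstack([a,b]))
E
```

```text
7.0833 [0.5008 0.0841 0.13  ] [-3.1408 -0.     -0.0091]
lid_inner 0.81 [410.7, 275.0, 476.6, 341.4] [441.8 306.8] 3137
lid_inner 0.67 [285.6, 271.1, 350.6, 363.2] [316.8 315.2] 4531
lid_outer 0.76 [239.5, 228.5, 386.6, 361.3] [316.9 268.7] 6761
[ 0.31995197  0.40213321 -1.37464427]
(array([314.55754301, 323.24256387]), 3743.7740405513905) (array([314.93640364, 293.09585534]), 15692.692093426711)
```

View pics/c4.png

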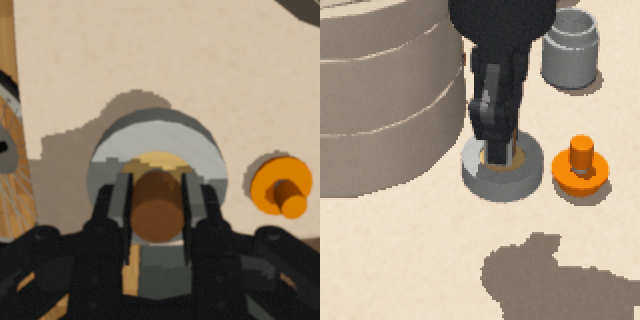

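The left half shows the knob held with the outer lid still on it. The right half shows the set clear of the worktop and level. Now I'll carry it.

Emit:
drive_tool:
  rows:
    - [0,0,0,-0.01,0,-0.01,0]
    - [0,0,0,-0.02,0,-0.015,0]
    - [0,0,0,-0.02,0.01,-0.015,0]
    - [0,0,0,-0.02,0.02,-0.01,0]
    - [0,0,0,-0.01,0.03,0,0]
    - [0,0,0,0,0.033,0,0]
    - [0,0,0,0,0.033,0,0]
    - [0,0,0,0,0.033,0,0]

```text
time: 7.95
tool_pos: [0.4171, -0.0762, 0.1754]
tcp_rot: [-3.141, -0.001, 0.003]
wrist_force: [0.5, 0.2, -2.0]
width: 0.24
grip_force: 39.6
```

Emit:
drive_tool:
  rows:
    - [0,0,0,0,0.033,0,0]
    - [0,0,0,0,0.033,0,0]
    - [0,0,0,0,0.033,0,0]
    - [0,0,0,0,0.033,0,0]
    - [0,0,0,0,0.033,0,0]
    - [0,0,0,0,0.033,0,0]
    - [0,0,0,0.01,0.033,0,0]
    - [0,0,0,0.02,0.02,0,0]

```text
time: 8.62
tool_pos: [0.4461, -0.3287, 0.1746]
tcp_rot: [-3.141, 0.004, 0.006]
wrist_force: [0.3, 0.2, -1.1]
width: 0.239
grip_force: 39.7
```

Emit:
drive_tool:
  rows:
    - [0,0,0,0.02,0.015,0,0]
    - [0,0,0,0.02,0,0,0]
    - [0,0,0,0.012,0,0,0]
    - [0,0,0,0,0,0,0]
    - [0,0,0,0,0,0,0]

```text
time: 9.03
tool_pos: [0.5, -0.3402, 0.1751]
tcp_rot: [-3.14, -0.002, 0.005]
wrist_force: [-0.8, 0.2, -2.3]
width: 0.238
grip_force: 39.7
```

```bash
python3 - <<'E'
from look import *
s,p,T=lid('w5'); print(s['wrist_force'])
x,y,z=s['tool_pos']
for q in (OUTER,): 
    b=proj(p,rings((x,y,z-.0235),q),T); print('model outer',b.min(0),b.max(0))
for d in masks_of(p,'caddy_tall'): print(d['score'],d['bbox'])
b=proj(p,rings((.5075,-.3415,0),TALL),T); print('model tall',b.min(0),b.max(0))
E
```

```text
9.0333 [ 0.5    -0.3402  0.1751] [-3.1396e+00 -2.0000e-03  4.7000e-03]
lid_inner 0.98 [284.9, 273.4, 351.5, 364.0] [317.  316.6] 4281
lid_inner 0.71 [7.3, 248.1, 53.2, 293.7] [ 29.  272.4] 1432
lid_inner 0.32 [421.8, 205.7, 475.3, 313.9] [447.1 249.7] 1717
lid_outer 0.2 [285.8, 272.8, 352.8, 363.0] [317.  316.7] 4339
[-0.81064313  0.19803026 -2.27564617]
model outer [242.95665997 221.92473047] [386.83042564 361.50681497]
0.9 [274.7, 168.4, 363.0, 243.5]
model tall [272.19043593 166.53026653] [363.3983197  275.34317357]
```

View pics/w5.png

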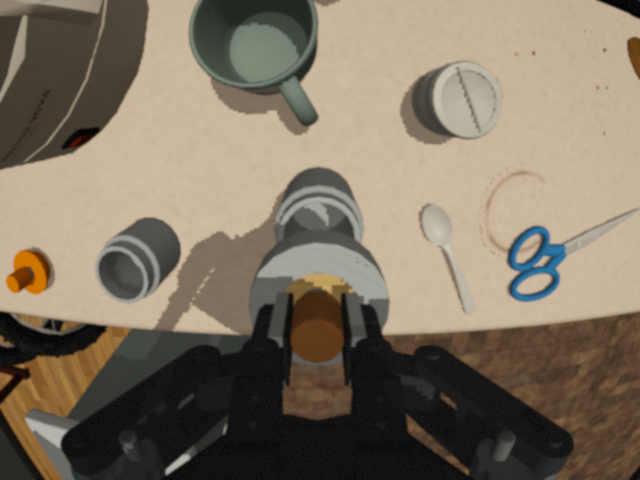

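The lid set at (318,300) is held cleanly. The tall caddy's mouth at (318,215) is just ahead, with the spoon and mug well clear. Next I centre and hover just above the rim, then check from the side and top.

Emit:
drive_tool:
  rows:
    - [0,0,0,0.004,0.001,0,0]
    - [0,0,0,0.004,0,0.008,0]
    - [0,0,0,0,0,0.015,0]
    - [0,0,0,0,0,0.01,0]
    - [0,0,0,0,0,0.005,0]
    - [0,0,0,0,0,0,0]
    - [0,0,0,0,0,0,0]
    - [0,0,0,0,0,0,0]

```text
time: 9.9
tool_pos: [0.5089, -0.3425, 0.1392]
tcp_rot: [3.141, -0.0, 0.001]
wrist_force: [-0.5, 0.3, -1.4]
width: 0.238
grip_force: 39.7
```

```bash
python3 - <<'E'
from look import *
s,p,T=lid('w6'); print(s['wrist_force'])
q=read_camera('side'); save(q,'s6'); t=read_camera('top'); save(t,'t6')
f=lambda n,y0,x0,h,k:cv2.resize(cv2.imread(f'pics/{n}.png')[y0:y0+h,x0:x0+h],(k,k),interpolation=2)
cv2.imwrite('pics/c6.png',np.hstack([f('s6',155,295,100,400),f('t6',205,340,100,400)]))
x,y,z=s['tool_pos']
for n,pos,sp in (('outer',(x-.0009,y,z-.0235),OUTER),('tall',(.5075,-.3415,0),TALL)):
    for c in (q,t):
        b=proj(c,rings(pos,sp)); print(n,b.min(0).round(1),b.max(0).round(1))
for c,nm in((q,'side'),(t,'top'),(p,'wrist')):
  for n in('lid_outer','lid_inner','caddy_tall'):
    for d in masks_of(c,n):
        if d['score']>.3: print(nm,n,round(d['score'],2),d['bbox'])
E
```

```text
9.9 [ 0.5089 -0.3425  0.1392] [ 3.1411e+00 -1.0000e-04  9.0000e-04]
lid_inner 0.94 [1.8, 270.9, 35.4, 317.1] [ 14.3 293.4] 1250
lid_inner 0.58 [286.3, 275.4, 351.4, 362.6] [317.  316.4] 4402
lid_outer 0.85 [245.1, 229.4, 390.7, 365.6] [319.6 272.3] 6998
[-0.52514976  0.29949196 -1.43862317]
outer [331.1 178.1] [359.3 198.8]
outer [382.4 231.6] [418.  266.5]
tall [331.2 192.9] [357.2 240.2]
tall [374.8 238.8] [410.4 273.9]
side lid_outer 0.59 [328.7, 178.3, 361.4, 196.7]
side lid_inner 0.56 [348.7, 308.2, 371.9, 337.8]
side caddy_tall 0.78 [329.6, 195.6, 356.8, 246.4]
top lid_outer 0.36 [301.1, 260.2, 325.1, 291.3]
top lid_inner 0.75 [226.6, 271.8, 249.7, 291.5]
wrist lid_outer 0.85 [245.1, 229.4, 390.7, 365.6]
wrist lid_inner 0.94 [1.8, 270.9, 35.4, 317.1]
wrist lid_inner 0.58 [286.3, 275.4, 351.4, 362.6]
wrist caddy_tall 0.86 [263.2, 185.1, 362.4, 254.6]
```

View pics/c6.png

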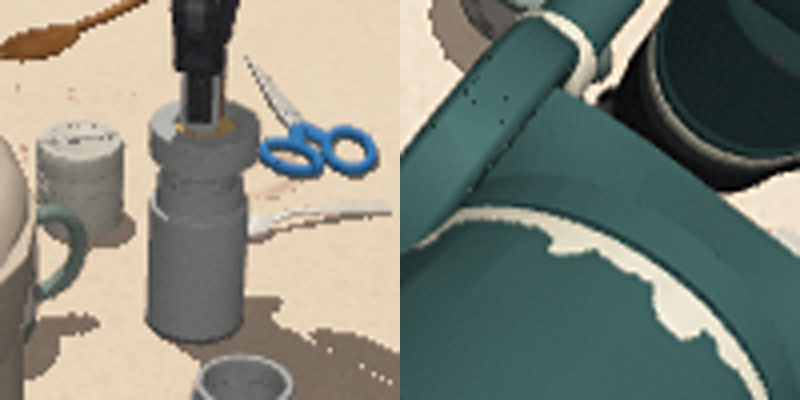

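The side crop shows the lid (centre 346) about 1 px right of the caddy axis, so roughly 1–2 mm short in x. The arm hides the top view. I'll shift +1 mm in x and +1.5 mm in y and probe downward gently.

Emit:
drive_tool:
  rows:
    - [0,0,0,0.001,-0.0015,0.003,0]
    - [0,0,0,0,0,0.004,0]
    - [0,0,0,0,0,0.003,0]
    - [0,0,0,0,0,0.002,0]
    - [0,0,0,0,0,0.002,0]
    - [0,0,0,0,0,0.002,0]
    - [0,0,0,0,0,0,0]
    - [0,0,0,0,0,0,0]

```text
time: 11.27
tool_pos: [0.5095, -0.3407, 0.1226]
tcp_rot: [-3.141, 0.0, 0.0]
wrist_force: [0.3, -0.1, -2.8]
width: 0.239
grip_force: 39.7
```

It is free inside the mouth with no contact force. I'll continue to home.

Emit:
drive_tool:
  rows:
    - [0,0,0,0,0,0.002,0]
    - [0,0,0,0,0,0.002,0]
    - [0,0,0,0,0,0.002,0]
    - [0,0,0,0,0,0.002,0]
    - [0,0,0,0,0,0.001,0]
    - [0,0,0,0,0,0.001,0]
    - [0,0,0,0,0,0,0]
    - [0,0,0,0,0,0,0]

```text
time: 11.93
tool_pos: [0.5096, -0.3407, 0.1127]
tcp_rot: [-3.142, -0.0, 0.0]
wrist_force: [0.1, 0.0, -2.2]
width: 0.238
grip_force: 39.7
```

Emit:
drive_tool:
  rows:
    - [0,0,0,0,0,0.001,0]
    - [0,0,0,0,0,0,0]
    - [0,0,0,0,0,0.0005,0]
    - [0,0,0,0,0,0,0]
    - [0,0,0,0,0,0,0]

```text
time: 12.35
tool_pos: [0.5098, -0.3409, 0.1119]
tcp_rot: [3.141, -0.0, 0.001]
wrist_force: [-0.9, 0.8, 3.3]
width: 0.239
grip_force: 40.1
```

Contact at 0.1119 m is exactly the expected home height. Now I let go.

Emit:
drive_tool:
  rows:
    - [0,0,0,0,0,0,0.35]
    - [0,0,0,0,0,0,0.5]
    - [0,0,0,0,0,0,0.7]
    - [0,0,0,0,0,0,1]
    - [0,0,0,0,0,0,1]
    - [0,0,0,0,0,-0.002,1]
    - [0,0,0,0,0,-0.005,1]
    - [0,0,0,0,0,0,1]

```text
time: 13.02
tool_pos: [0.5102, -0.3412, 0.1195]
tcp_rot: [3.141, -0.0, 0.002]
wrist_force: [0.2, -0.3, 0.3]
width: 0.999
grip_force: 0.0
```

Emit:
drive_tool:
  rows:
    - [0,0,0,0,0,-0.01,1]
    - [0,0,0,0,0,-0.02,1]
    - [0,0,0,0,0,-0.02,1]
    - [0,0,0,-0.01,0,-0.01,1]
    - [0,0,0,-0.02,0,0,1]
    - [0,0,0,0,0,0,1]
    - [0,0,0,0,0,0,1]

```text
time: 13.6
tool_pos: [0.4787, -0.3407, 0.1787]
tcp_rot: [3.141, -0.002, 0.001]
wrist_force: [0.5, -0.2, -0.5]
width: 0.998
grip_force: 0.0
```

```bash
python3 - <<'E'
from look import *
s,p,T=lid('w7'); print(s['wrist_force'],s['width'])
q=read_camera('side'); save(q,'s7')
x0=(.509,-.341,.0)
for c,t in ((q,None),(p,T)):
    for n,pos,sp in (('outer',(.509,-.341,.088),OUTER),('tall',(.509,-.341,0),TALL),('knob',(.509,-.341,.084),KNOBV)):
        b=proj(c,rings(pos,sp),t); print(n,b.min(0).round(1),b.max(0).round(1))
for n in('lid_outer','lid_inner','caddy_tall'):
    for d in masks_of(q,n): print('side',n,round(d['score'],2),d['bbox'])
b=brown(p,(250,100,400,330)); v,u=np.nonzero(b); print('brown',u.min(),v.min(),u.max(),v.max())
f=lambda n,y0,x0,h,k:cv2.resize(cv2.imread(f'pics/{n}.png')[y0:y0+h,x0:x0+h],(k,k),interpolation=2)
cv2.imwrite('pics/c7.png',np.hstack([f('s7',165,295,100,400),f('w7',120,200,240,400)]))
E
```

```text
13.6 [ 0.4787 -0.3407  0.1787] [ 3.1414e+00 -1.7000e-03  6.0000e-04]
lid_inner 0.85 [1.4, 232.1, 46.8, 278.7] [ 25.5 255.1] 1502
lid_outer 0.65 [262.5, 150.1, 375.5, 259.9] [318.5 202.8] 6495
[ 0.48738048 -0.15089345 -0.46003792] 0.9983822913217435
outer [330.3 188.7] [358.1 209.5]
tall [330.6 193. ] [356.6 240.3]
knob [339.6 182.4] [349.5 197.5]
outer [261.  145.5] [370.4 254.6]
tall [269.7 140.6] [361.9 240.4]
knob [294.3 184.9] [336.7 235.9]
side lid_outer 0.84 [331.6, 190.0, 361.4, 206.0]
side lid_outer 0.7 [335.9, 186.5, 350.8, 198.2]
side lid_inner 0.7 [345.1, 307.7, 374.2, 338.9]
side lid_inner 0.62 [328.5, 207.7, 356.4, 244.0]
side lid_inner 0.58 [340.1, 242.6, 373.1, 286.8]
side lid_inner 0.57 [338.3, 184.1, 351.9, 200.3]
side caddy_tall 0.9 [328.6, 205.8, 356.4, 243.2]
brown 293 318 403 333
```

View pics/c7.png

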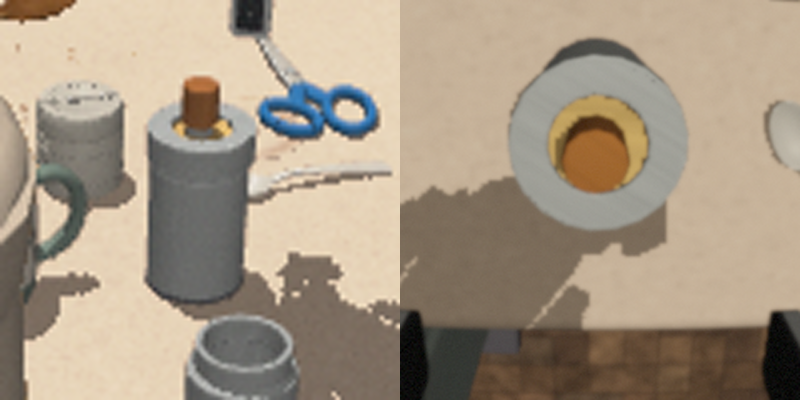

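Both lids are fully home: in the side crop the cap's skirt covers the neck, and in the wrist crop the ring is concentric with the knob. The outer lid's centre is at about (0.507, -0.341). Now I go for the rim grasp.

Emit:
drive_tool:
  rows:
    - [0,0,0,0.015,0,0,1]
    - [0,0,0,0.0135,0,0.01,1]
    - [0,0,0,0,0,0.02,1]
    - [0,0,0,0,0,0.02,1]
    - [0,0,0,0,0,0.01,1]
    - [0,0,0,0,0,0,1]
    - [0,0,0,0,0,0,1]
  force: 30

```text
time: 14.53
tool_pos: [0.5077, -0.3404, 0.1175]
tcp_rot: [-3.14, -0.0, 0.002]
wrist_force: [-0.5, 0.5, 0.1]
width: 0.997
grip_force: 0.0
```

```bash
python3 - <<'E'
from look import *
s,p,T=lid('w8'); q=read_camera('side'); save(q,'s8')
f=lambda n,y0,x0,h,k:cv2.resize(cv2.imread(f'pics/{n}.png')[y0:y0+h,x0:x0+h],(k,k),interpolation=2)
cv2.imwrite('pics/c8.png',np.hstack([f('s8',150,295,100,400),f('w8',170,170,300,400)]))
E
```

```text
14.5333 [ 0.5077 -0.3404  0.1175] [-3.1404e+00 -1.0000e-04  2.4000e-03]
lid_inner 0.89 [282.8, 264.4, 356.6, 352.5] [319.5 304.4] 5035
lid_inner 0.62 [0.6, 276.2, 26.0, 325.8] [  9.  301.7] 841
lid_outer 0.64 [245.2, 220.4, 389.8, 356.3] [320.2 280.5] 9229
lid_outer 0.21 [285.7, 265.1, 361.0, 351.0] [319.6 304.4] 4939
```

View pics/c8.png

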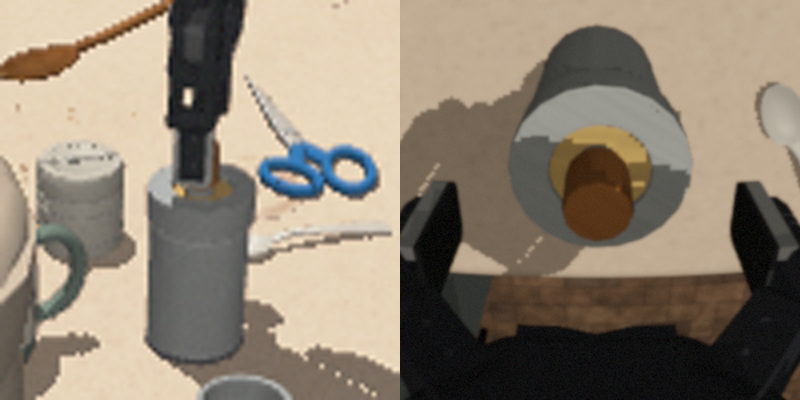

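The wrist crop shows the open fingers straddling the rim (lid mid 599, finger mid 596). I'll nudge 1 mm, descend and close.

Emit:
drive_tool:
  rows:
    - [0,0,0,0,0.001,0.005,1]
    - [0,0,0,0,0,0.01,1]
    - [0,0,0,0,0,0.01,1]
    - [0,0,0,0,0,0.007,1]
    - [0,0,0,0,0,0.0025,1]
    - [0,0,0,0,0,0,1]
    - [0,0,0,0,0,0,0.95]
    - [0,0,0,0,0,0,0.9]

```text
time: 15.4
tool_pos: [0.5083, -0.3419, 0.084]
tcp_rot: [3.141, 0.0, 0.001]
wrist_force: [0.4, 0.1, 0.2]
width: 0.898
grip_force: 0.0
```

Emit:
drive_tool:
  rows:
    - [0,0,0,0,0,0,0.85]
    - [0,0,0,0,0,0,0.8]
    - [0,0,0,0,0,0,0.75]
    - [0,0,0,0,0,0,0.7]
    - [0,0,0,0,0,0,0.6]
    - [0,0,0,0,0,0,0.5]
    - [0,0,0,0,0,0,0.5]
    - [0,0,0,0,0,0,0.5]

```text
time: 16.07
tool_pos: [0.5087, -0.3421, 0.0848]
tcp_rot: [3.141, -0.0, 0.002]
wrist_force: [-0.0, 0.1, 6.3]
width: 0.756
grip_force: 33.7
```

Emit:
drive_tool:
  rows:
    - [0,0,0,0,0,-0.001,0.5]
    - [0,0,0,0,0,-0.001,0.5]
    - [0,0,0,0,0,-0.002,0.5]
    - [0,0,0,0,0,-0.002,0.5]
    - [0,0,0,0,0,0,0.5]

```text
time: 16.48
tool_pos: [0.5081, -0.3418, 0.0899]
tcp_rot: [3.142, -0.0, -0.0]
wrist_force: [0.9, -0.4, -0.1]
width: 0.757
grip_force: 33.3
```

Emit:
drive_tool:
  rows:
    - [0,0,0,0,0,-0.003,0.5]
    - [0,0,0,0,0,-0.004,0.5]
    - [0,0,0,0,0,-0.005,0.5]
    - [0,0,0,0,0,-0.006,0.5]
    - [0,0,0,0,0,-0.006,0.5]
    - [0,0,0,0,0,0,0.5]

```text
time: 16.98
tool_pos: [0.5092, -0.3426, 0.116]
tcp_rot: [3.14, 0.0, 0.004]
wrist_force: [0.2, -0.3, -0.5]
width: 0.758
grip_force: 33.4
```

```bash
python3 - <<'E'
from h import *
s=status.read_state(); q=read_camera('side'); save(q,'s9')
print(s['tool_pos'],s['wrist_force'])
x,y,z=s['tool_pos']
for n in('lid_outer','lid_inner','caddy_tall','knob'):
    for d in masks_of(q,n):
        if d['bbox'][1]<230: print(n,round(d['score'],2),d['bbox'])
for n,pos,sp in (('outer',(.507,-.341,z+.004),OUTER),('outer home',(.507,-.341,.088),OUTER),('tall',(.508,-.341,0),TALL),('flange',(.509,-.341,.084),[(.027,.016),(.027,.02)])):
    b=proj(q,rings(pos,sp)); print(n,b.min(0).round(1),b.max(0).round(1))
E
```

```text
[ 0.50922206 -0.34258977  0.11598829] [ 0.20688871 -0.2501424  -0.52624329]
lid_outer 0.56 [331.5, 179.6, 363.3, 194.7]
lid_outer 0.24 [328.9, 204.0, 357.0, 240.6]
knob 0.67 [333.0, 196.1, 354.2, 202.1]
outer [331.5 176.8] [359.8 197.5]
outer home [331.2 188.8] [359.  209.6]
tall [331. 193.] [357.  240.3]
flange [332.8 191.3] [355.7 203.8]
```

The outer lid is up about 32 mm and the inner flange shows seated at rows 196–202. I'll lift clear.

Emit:
drive_tool:
  rows:
    - [0,0,0,0,0,-0.008,0.5]
    - [0,0,0,0,0,-0.01,0.5]
    - [0,0,0,0,0,-0.012,0.5]
    - [0,0,0,0,0,-0.01,0.5]
    - [0,0,0,0,0,-0.006,0.5]
    - [0,0,0,0,0,-0.002,0.5]
    - [0,0,0,0,0,0,0.5]
    - [0,0,0,0,0,0,0.5]

```text
time: 17.9
tool_pos: [0.508, -0.3417, 0.1619]
tcp_rot: [3.142, 0.0, 0.0]
wrist_force: [-0.2, 0.3, -1.2]
width: 0.754
grip_force: 33.5
```

Emit:
drive_tool:
  rows:
    - [0,0,0,0,0,0,0.5]
    - [0,0,0,0,0,0,0.5]
    - [0,0,0,0,0,0,0.5]
    - [0,0,0,0,0,0,0.5]

```text
time: 18.23
tool_pos: [0.5079, -0.3416, 0.1612]
tcp_rot: [-3.141, -0.0, 0.001]
wrist_force: [0.4, 0.8, -0.6]
width: 0.758
grip_force: 33.5
```

```bash
python3 - <<'E'
from h import *
s=status.read_state(); q=read_camera('side')
print(s['tool_pos'],s['wrist_force'],s['joint_vel'].round(4),s['grip_force'])
z=s['tool_pos'][2]
for n in('lid_outer','lid_inner','caddy_tall','knob'):
    for d in masks_of(q,n):
        if d['bbox'][1]<230: print(n,round(d['score'],2),d['bbox'])
for n,pos,sp in (('outer',(.507,-.341,z+.004),OUTER),('tall',(.508,-.341,0),TALL),('flange',(.509,-.341,.084),[(.027,.016),(.027,.02)]),('knob',(.509,-.341,.084),[(.011,.026),(.011,.052)])):
    b=proj(q,rings(pos,sp)); print(n,b.min(0).round(1),b.max(0).round(1))
m=brown(q,(335,175,355,200)); v,u=np.nonzero(m); print('brown',u.min(),v.min(),u.max(),v.max(),len(u))
E
```

```text
[ 0.5078665  -0.34155043  0.1612033 ] [ 0.43074173  0.76125397 -0.55170835] [ 0.0004 -0.002  -0.0026 -0.0003  0.0013  0.0014] 33.48206517286599
lid_outer 0.85 [331.2, 161.3, 363.9, 177.5]
lid_inner 0.83 [331.9, 184.8, 356.5, 204.4]
caddy_tall 0.56 [329.4, 204.7, 356.3, 242.0]
knob 0.72 [332.1, 184.2, 351.2, 204.7]
knob 0.64 [327.7, 202.8, 356.0, 241.7]
outer [331.9 159.2] [360.9 179.6]
tall [331. 193.] [357.  240.3]
flange [332.8 191.3] [355.7 203.8]
knob [339.7 182.4] [349.5 196.7]
brown 341 184 349 196 99
```

```bash
python3 -c "
from workcell import workorder
print(workorder.finish_job())"
```

```text
the job is handed in; nothing more can be done
None
```

I handed the job in at about 18 s of the 54 s limit: the last camera check showed the inner lid home in the tall caddy and the outer lid held level about 80 mm above its seated position, clear of the knob, but the hand-in call returned no verdict.

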